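Sort push-to-open cabinet catches by feel

TASK

Two of the three cabinet catches on the bench click down under a light push and one is far too stiff; find out which by pressing their plungers straight down with the fingertips, never harder than about 10 N. First click the two easy ones down so that they stay down, leaving them standing where they are. Only then pick up the stiff one by its block, plunger still out, and set it gently upright on the floor of the wooden tray, without disturbing anything else.

Things in the scene. Friction and masses are not known exactly. Their poses are not given: they have to be found in the camera images.
- catch_a_mid (a point): one of three push-to-open cabinet catches that look alike and stand loose on the bench: grey block 62 (x) x 40 (y) x 40 mm tall, 0.4 kg, with an upright round aluminium plunger, 24 mm across, standing 16 mm out of its top (56 mm above the catch's foot; 9 mm out once clicked down). This point: centre of the block, 20 mm above its foot; z up, x along the 62 mm side.
- plunger_a_top (a point): centre of the flat top of the plunger of catch_a.
- plunger_a (a joint): how far the plunger of catch_a is in, m: 0 standing out, 0.007 clicked fully down (the end stop). Any catch: it stays out until the push passes its peak force, then the resistance fades; past 5 mm it snaps down by itself and stays; let go earlier it springs back out.
- catch_b_mid (a point): another of the three alike catches (see catch_a). This point: centre of the block, 20 mm above its foot; z up, x along the 62 mm side.
- plunger_b_top (a point): centre of the flat top of the plunger of catch_b.
- plunger_b (a joint): how far the plunger of catch_b is in, m: 0 standing out, 0.007 clicked fully down (the end stop). Any catch: two of the three are easy (peak 3 to 5 N), one is stiff (peak about 23 N); which cannot be seen, only felt. The plunger's head also gives, 1 mm per 4 N, up to 3.5 mm (not in this reading), then is solid.
- catch_c_mid (a point): another of the three alike catches (see catch_a). This point: centre of the block, 20 mm above its foot; z up, x along the 62 mm side.
- plunger_c_top (a point): centre of the flat top of the plunger of catch_c.
- plunger_c (a joint): how far the plunger of catch_c is in, m: 0 standing out, 0.007 clicked fully down (the end stop). As the other two plungers.
- tray_in (a point): centre of the inner floor (7 mm above the bench) of the open dark wooden tray, fixed to the bench, outside 170 (x) x 150 (y) x 32 mm tall, walls 7 mm; z is up.
- strip: dark square wooden strip lying flat, 150 x 10 x 12 mm (long axis x), among the catches; origin at the centre of its underside. Not part of the job.
- pencil: flat carpenter's pencil lying, about 145 x 11 x 8 mm (long axis x), among the catches; origin at the centre of its underside. Not part of the job.
- glue: white glue bottle standing, 56 mm across, 150 mm tall; origin at the centre of its underside. Not part of the job.
- sander: cork sanding block with wooden back, 110 x 65 x 38 mm; origin at the centre of its underside. Not part of the job.
- wax: flat round steel wax tin, 80 mm across, 45 mm tall; origin at the centre of its underside. Not part of the job.
- offcut: pale wooden offcut, 90 x 60 x 20 mm; origin at the centre of its underside. Not part of the job.
- mallet: wooden mallet lying on its side, head 75 x 120 x 60 mm, handle 210 mm long; origin under the handle side, 100 mm from the head's centre. Not part of the job.
Mind the look-alikes: they are no part of the job. What is shaped like the part that bears catch_b_mid but purple or red is not meant.

How it is judged:
By the outcome, as a careful person would: the job done as asked, in the order asked, and still so for the second after the job is handed in, with the robot touching nothing.
It also fails if it takes over 62 s, if anything falls off the work surface, if the arm or the gripper's body presses on something with over 40 N, if the wrist force passes 120 N, or if a joint passes its speed limit or range.

ROBOT

A 7-joint arm with a two-finger parallel gripper is mounted at the origin on the work surface. World frame = base frame: x ahead of the robot, y to its left, z up, the work surface at z = 0. Lengths are in m, angles in rad, forces in N, time in s.
With the tool pointing down it reaches from about 0.4 to 0.85 m from the base axis. Payload 10.4 kg.
Tool frame: the origin (TCP) lies between the finger pads; the fingertips stand 17 mm ahead of it and the grasp point (between the pads) lies 2 mm behind it; z points along the fingers, y is the line along which they close (so a half turn about z gives the same grasp; the last joint's range is limited). The gripper opens to 85 mm and grips with 20 to 120 N. Pads are 22 mm wide; open, the fingers measure 114 mm over their backs; the gripper's body (76 mm by 85 mm) begins 54 mm behind the grasp point. The pads swing forward as they close: fully open they stand 13 mm farther back than shut.
Start: joints at [1.264, 0.332, -0.065, 1.46, 0.022, 1.35, -0.088], TCP at [0.175, -0.6, 0.248] pointing down, gripper open.
Joint ranges: [-2.6, 2.6], [-0.5, 2.12], [-1.47, 1.34], [0.16, 2.42], [-1.27, 4.41], [0.06, 2.06], [-2.6, 2.6]. Speed limits (rad/s): [2.22, 2.22, 2.79, 2.79, 3.14, 3.14, 3.14].

INTERFACE

Orientations are given as a unit quaternion [x, y, z, w].
In Python, from workcell import readout, imaging, manip gives the robot as it stands. The module is installed in compiled form; this text tells all that it offers.
- The arm moves only by the shell command python3 -m crank 'ROWS' [OPENING] [FORCE]. ROWS is JSON, a list of rows, each a list of 4 numbers: the shift along the tool's x, y, z as a fraction of full scale, then the turn about the tool's z as a fraction of full scale. In form: [[x, y, z, yaw], ...]. A call has 1 to 5 rows; each row is the pose to reach, as a shift and turn from the pose commanded when the call began, along the tool's axes at that moment; what a row does not reach only later rows make up. Full scale, the value 1, is 400 mm for a shift and 60 degrees for a turn. A row lasts 1/12 s, in which the tool goes at most 41.7 mm and 7.16 degrees, less where a joint would pass 70% of its speed; a pose out of reach is approached as far as the arm can. A call with a number of a shift or a turn outside -1 to 1 is refused whole. A call with a gripper value outside its range is refused whole. OPENING is the gripper command: -1 is shut, 1 is fully open, values between are in proportion, set as the call begins (- or left out, the last holds). The fingers move at their own pace and stop on an object; FORCE is the grip in N (left out, the last holds). Time passes only in rows, so rows that repeat a pose let the fingers close. It gives the time, the measured TCP pose, the force, the opening and the grip force at its end, in the units of the state.
- readout.get_obs(): the state, without advancing time (a new reading comes with each control period).
- imaging.camera(name): name is "scene" or "top" or "wrist"; returns a dict with "color" (420x560x3 uint8, red, green, blue), "fx", "fy", "cx", "cy" (pixels), "rvec" (rotation vector, rad) and "tvec" (3), from world to camera coordinates, as OpenCV has them. Camera axes: x right, y down, z forward; pixel columns grow to the right and rows downward; lengths in m; the calibration is good to about 2 mm. The wrist camera is an equidistant fisheye: a pixel r from the principal point sees the ray r / f radians off the axis. A picture is of the moment at which its call begins. There is no depth.
- manip.hand_in(): hands the job in; it is judged then, once.
The state is a dict: "clock": time; "joint_pos": joint angles; "joint_velocities": joint speeds; "tau": joint torques, N m; "position": TCP position; "ee_rot": TCP orientation; "ft_force": force on the tool from outside, world axes, zero at the start; "torque": the same for the moment, N m; "grip_width": opening from 0.0 (shut) to 1.0 (fully open); "grasp_force": force on a finger pad.
Only numpy, scipy, OpenCV 4.12 (cv2) and the standard library are available. Lean on these libraries where they do the work, as an engineer would, in place of code of your own. Each camera call takes 0.05 s, during which the arm holds its last target. There are 200 camera calls.

## Working session

There is one attempt and no reset: what is moved stays moved. The work goes in short steps, Python scripts to look and compute and a shell command to move; the robot and the scene stay as the last step left them, time stands still between calls to the robot, and variables do not carry over. Pictures are saved under pics/ and viewed, at most 10 in all, crops included, and the job is handed in when it is done.

```bash
mkdir -p pics; cat > h.py <<'E'
import numpy as np,cv2
from workcell import readout,imaging,manip
def cam(n,save=None):
    c=imaging.camera(n)
    if save: cv2.imwrite('pics/'+save,c['color'][:,:,::-1])
    return c
def ray(c,u,v,fish=False):
    R=cv2.Rodrigues(np.array(c['rvec'],float))[0];t=np.array(c['tvec'],float).ravel()
    x=(u-c['cx'])/c['fx'];y=(v-c['cy'])/c['fy']
    if fish:
        th=np.hypot(x,y);s=np.sin(th)/th if th>1e-9 else 1;d=np.array([x*s,y*s,np.cos(th)])
    else: d=np.array([x,y,1.])
    return -R.T@t,R.T@d
def at(c,u,v,z,fish=False):
    o,d=ray(c,u,v,fish);return (o+d*(z-o[2])/d[2])
E
python3 - <<'E'
from h import *
import pickle
a=cam('scene','s.png');b=cam('top','t.png');pickle.dump((a,b),open('c.pkl','wb'))
im=np.hstack([a['color'],b['color']]);print(im.shape)
for c in(a,b):print(c['fx'],c['cx'],c['cy'],c['rvec'],c['tvec'])
print(readout.get_obs())
E
```

```text
(420, 1120, 3)
475.3929757868869 269.8182598140491 215.24136911806426 [ 2.4140873   0.95548516 -0.28216054] [-0.44364261 -0.22533216  1.37395649]
414.30208817063914 279.4714678035599 204.95439141859578 [ 2.1729967  -2.16311195  0.0457806 ] [0.08315501 0.55724859 0.99011811]
{'clock': 0.1, 'joint_pos': array([ 1.26438126,  0.33283686, -0.06470229,  1.46082174,  0.02161256,
        1.34988552, -0.08849694]), 'joint_velocities': array([ 0.00144356, -0.00092867,  0.0017709 , -0.00151926, -0.00046194,
       -0.00055288,  0.00070792]), 'tau': array([ 1.11463236e-03, -6.26755285e+01,  4.91012167e-02, -3.92433107e+01,
        1.62007328e-02,  7.05418526e-03, -1.01772498e-04]), 'position': array([ 0.1749268 , -0.59971449,  0.24759487]), 'ee_rot': array([ 9.89945946e-01,  1.41444793e-01, -1.21174285e-04, -6.15987269e-04]), 'ft_force': array([-0.10220384,  0.91692302,  0.42704187]), 'torque': array([-0.06734661, -0.02164781,  0.06287379]), 'grasp_force': 0.0, 'grip_width': 0.9991404685504365}
```

View pics/t.png

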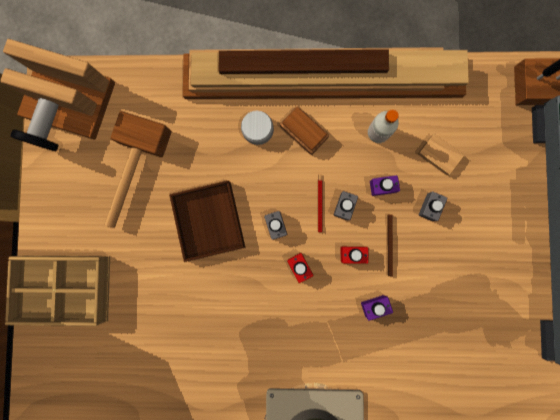

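View pics/s.png

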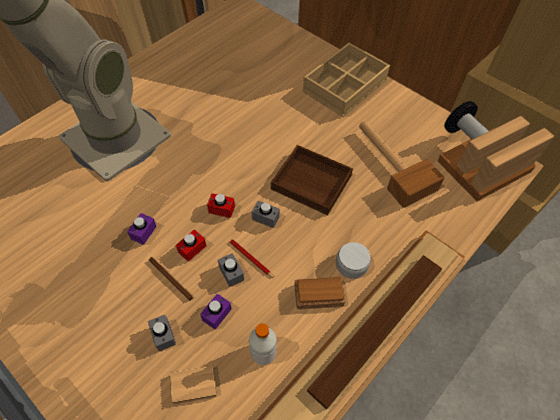

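The top image shows three grey catches at (275,225), (347,206) and (436,206). The look-alikes are red at (300,268) and (355,255), and purple at (385,185) and (377,308). The tray is at (208,220), the pencil at (320,204) and the strip at (390,245). I choose the grey ones and check them in one close crop.

```bash
python3 - <<'E'
from h import *
import pickle
a,b=pickle.load(open('c.pkl','rb'))
im=b['color'][170:260,165:465];cv2.imwrite('pics/crop.png',cv2.resize(im,(800,240),interpolation=cv2.INTER_CUBIC)[:,:,::-1])
def plung(c,u,v,r=9):
    p=c['color'][v-r:v+r+1,u-r:u+r+1].min(2).astype(float);m=(p>150)
    y,x=np.nonzero(m);return u-r+x.mean(),v-r+y.mean(),m.sum()
def tri(p,q):
    A=[];B=[]
    for c,(u,v) in((a,p),(b,q)):
        o,d=ray(c,u,v);d/=np.linalg.norm(d);P=np.eye(3)-np.outer(d,d);A.append(P);B.append(P@o)
    return np.linalg.lstsq(np.vstack(A),np.hstack(B),rcond=None)[0]
for n,s,t in(('L',(265,209),(275,225)),('M',(231,263),(347,206)),('R',(160,328),(437,206))):
    S=plung(a,*s);T=plung(b,*t)
    print(n,S,T,at(b,*T[:2],.056),at(a,*S[:2],.056),tri(S[:2],T[:2]))
    # block
    u,v=map(int,t);w=b['color'][v-22:v+23,u-22:u+23].astype(int)
    m=((w.max(2)-w.min(2)<30)&(w.max(2)>45)).astype(np.uint8)
    n_,l,st,ce=cv2.connectedComponentsWithStats(m);k=1+st[1:,4].argmax()
    ys,xs=np.nonzero(l==k)
    P=np.array([at(b,x+u-22,y+v-22,.04)[:2] for x,y in zip(xs,ys)],np.float32)
    print(cv2.minAreaRect(P*1000), len(P))
for n,c in(('tl',(171,195)),('tr',(230,182)),('br',(244,244)),('bl',(185,261))):print(n,at(b,*c,.032))
for n,c in(('pen',(320,177)),('pen',(320,232)),('strip',(390,215)),('strip',(390,275)),('purp',(388,184))):print(n,at(b,*c,.01))
E
```

```text
L (np.float64(265.22), np.float64(206.2), np.int64(50)) (np.float64(274.88709677419354), np.float64(224.51612903225805), np.int64(62)) [0.50814017 0.09512787 0.056     ] [0.50519705 0.09360607 0.056     ] [0.50706799 0.09388783 0.0578967 ]
((507.4908752441406, 94.36467742919922), (59.7366943359375, 38.578182220458984), 18.70880699157715) 390
M (np.float64(229.5625), np.float64(262.953125), np.int64(64)) (np.float64(346.95081967213116), np.float64(204.44262295081967), np.int64(61)) [ 0.55607971 -0.07397129  0.056     ] [ 0.5534606  -0.07617222  0.056     ] [ 0.55491419 -0.07515296  0.0567249 ]
((554.82763671875, -72.56962585449219), (40.540470123291016, 62.18602752685547), 71.32756805419922) 423
R (np.float64(158.4320987654321), np.float64(327.17283950617286), np.int64(81)) (np.float64(437.06060606060606), np.float64(205.15151515151516), np.int64(66)) [ 0.55511872 -0.28315141  0.056     ] [ 0.55265582 -0.28574136  0.056     ] [ 0.55400191 -0.28450518  0.05615207]
((553.9548950195312, -277.9707336425781), (47.26690673828125, 65.0405044555664), 66.57362365722656) 484
tl [0.57962223 0.35072454 0.032     ]
tr [0.6118405  0.20638314 0.032     ]
br [0.46153021 0.17031228 0.032     ]
bl [0.41978884 0.31259445 0.032     ]
pen [ 0.62752938 -0.0139546   0.01      ]
pen [ 0.4915788  -0.01375019  0.01      ]
strip [ 0.53402273 -0.18465237  0.01      ]
strip [ 0.38860731 -0.18262908  0.01      ]
purp [ 0.61036881 -0.18083219  0.01      ]
```

View pics/crop.png

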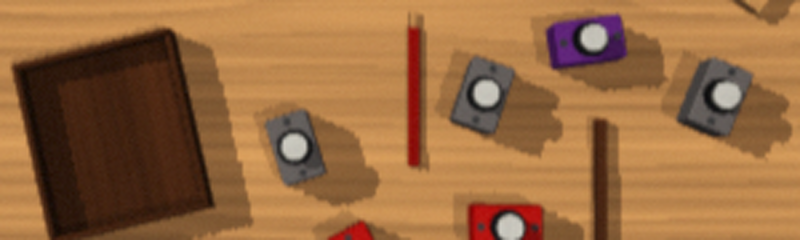

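The crop confirms grey blocks with pale plungers at (294,146), (486,93) and (726,95) in crop pixels. The red and purple ones are separate. I start with R.

```bash
cat > go.py <<'E'
import sys;from h import *
from scipy.spatial.transform import Rotation as Ro
o=readout.get_obs();R=Ro.from_quat(o['ee_rot']).as_matrix();p=np.array(o['position'])
x,y,z=map(float,sys.argv[1:4]);d=R.T@(np.array([x,y,z])-p)/.4
yaw=np.degrees(np.arctan2(R[1,0],R[0,0]))
t=(yaw-float(sys.argv[4]))/60 if len(sys.argv)>4 else 0
print('frac',d.round(4),'turn',round(t,3),'yaw',yaw.round(1),'pos',p.round(4),'F',o['ft_force'].round(2),'clock',o['clock'],'tilt',R[:,2].round(4))
E
python3 go.py 0.554 -0.284 0.11 -22
```

```text
frac [ 1.1308 -0.4919  0.3445] turn 0.638 yaw 16.3 pos [ 0.1749 -0.5997  0.2476] F [-0.1   0.92  0.43] clock 0.1 tilt [-4.0e-04  1.2e-03 -1.0e+00]
```

```bash
python3 -m crank '[[1,-0.44,0.15,0.5],[1,-0.44,0.15,0.5],[1,-0.44,0.15,0.5],[1,-0.44,0.15,0.5],[1,-0.44,0.15,0.5]]' -1 20; python3 go.py 0.554 -0.284 0.11 -22
```

```text
clock: 0.52
position: [0.3273, -0.4718, 0.2207]
ee_rot: [0.992, -0.123, -0.0, 0.0]
ft_force: [1.3, -1.6, 0.3]
grip_width: 0.298
grasp_force: 0.0
frac [ 0.4346 -0.5941  0.2766] turn 0.13 yaw -14.2 pos [ 0.3273 -0.4718  0.2207] F [ 1.29 -1.58  0.28] clock 0.5167 tilt [-4.e-04 -0.e+00 -1.e+00]
```

```bash
python3 -m crank '[[0.43,-0.59,0.25,0.13],[0.43,-0.59,0.25,0.13],[0.43,-0.59,0.25,0.13],[0.43,-0.59,0.25,0.13],[0.43,-0.59,0.25,0.13]]' >/dev/null;  python3 go.py 0.554 -0.284 0.11 -22
```

```text
frac [ 0.1238 -0.2158  0.1095] turn 0.008 yaw -21.5 pos [ 0.4762 -0.3461  0.1538] F [ 1.33 -0.24 -0.27] clock 0.9333 tilt [-2.e-04  0.e+00 -1.e+00]
```

```bash
python3 -m crank '[[0.124,-0.216,0.11,0],[0.124,-0.216,0.11,0],[0.124,-0.216,0.11,0],[0.124,-0.216,0.11,0],[0.124,-0.216,0.11,0]]' ;  python3 go.py 0.554 -0.284 0.08; python3 - <<'E'
from h import *
cam('wrist','w1.png')
E
```

```text
clock: 1.35
position: [0.5536, -0.2835, 0.1092]
ee_rot: [0.983, -0.185, -0.001, -0.001]
ft_force: [-0.1, -0.3, 0.3]
grip_width: -0.003
grasp_force: 0.0
frac [0.0016 0.0007 0.0731] turn 0 yaw -21.4 pos [ 0.5536 -0.2835  0.1092] F [-0.14 -0.28  0.25] clock 1.35 tilt [-0.0018  0.0015 -1.    ]
```

View pics/w1.png

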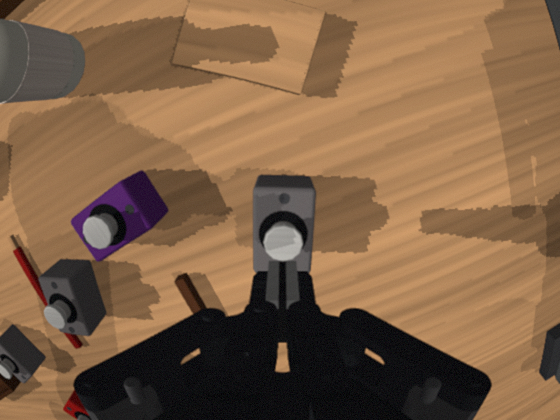

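The wrist view shows the grey catch R aligned with the tool, its plunger at (283,240) just ahead of the shut fingertips at (283,270). I check the offset and then descend.

```bash
python3 - <<'E'
from h import *
c=imaging.camera('wrist');im=c['color'];print(at(c,283,240,.056,True),at(c,283,225,.04,True))
E
python3 -m crank '[[0,0,0.02,0],[0,0,0.04,0],[0,0,0.06,0],[0,0,0.075,0],[0,0,0.075,0]]';python3 -m crank '[[0,0,0.003,0],[0,0,0.003,0]]'
```

```text
[ 0.55616738 -0.28669391  0.056     ] [ 0.55949534 -0.28805119  0.04      ]
clock: 1.87
position: [0.5519, -0.2854, 0.0787]
ee_rot: [0.982, -0.187, -0.001, -0.0]
ft_force: [-1.4, -0.1, -0.7]
grip_width: 0.001
grasp_force: 0.0
clock: 2.03
position: [0.5531, -0.2856, 0.0794]
ee_rot: [0.982, -0.187, 0.0, 0.0]
ft_force: [-0.2, 0.1, -0.7]
grip_width: -0.001
grasp_force: 0.0
```

```bash
for i in 1; do python3 -m crank '[[0.004,0,0.005,0],[0.004,0,0.01,0],[0.004,0,0.01,0],[0.004,0,0.01,0]]'|egrep 'pos|force: \['; python3 -m crank '[[0,0,0.0025,0],[0,0,0.0025,0],[0,0,0.0025,0]]'|egrep 'pos|force: \[' ; python3 -m crank '[[0,0,0.0025,0],[0,0,0.0025,0],[0,0,0.0025,0]]'|egrep 'pos|force: \['; done
```

```text
position: [0.5546, -0.2861, 0.0754]
ft_force: [1.0, -0.2, -0.4]
position: [0.5546, -0.2861, 0.0744]
ft_force: [0.5, -0.1, 0.2]
position: [0.5546, -0.2861, 0.0734]
ft_force: [1.3, 0.1, 1.3]
```

```bash
for i in 1; do python3 -m crank '[[0,0,0.0015,0],[0,0,0.0015,0],[0,0,0.0015,0]]'|egrep 'pos|force: \['; python3 -m crank '[[0,0,0.0015,0],[0,0,0.0015,0],[0,0,0.0015,0]]'|egrep 'pos|force: \[' ; done
```

```text
position: [0.5546, -0.2861, 0.073]
ft_force: [-1.0, 0.1, 2.1]
position: [0.5546, -0.2861, 0.0724]
ft_force: [-0.3, 0.3, 4.0]
```

```bash
for i in 1; do python3 -m crank '[[0,0,0.0012,0],[0,0,0.0012,0],[0,0,0.0012,0]]'|egrep 'pos|force: \['; python3 -m crank '[[0,0,0.0012,0],[0,0,0.0012,0],[0,0,0.0012,0]]'|egrep 'pos|force: \[' ; done
```

```text
position: [0.5546, -0.2861, 0.072]
ft_force: [-1.2, 0.3, 5.5]
position: [0.5547, -0.2861, 0.0716]
ft_force: [-2.4, 1.4, 6.2]
```

```bash
python3 -m crank '[[0,0,0.0008,0],[0,0,0.0008,0],[0,0,0.0008,0]]'|egrep 'pos|force: \['; python3 -m crank '[[0,0,0,0],[0,0,0,0]]'|egrep 'pos|force: \['; python3 -c "
from h import *
c=cam('wrist','w2.png')"
```

```text
position: [0.5547, -0.2861, 0.0715]
ft_force: [-2.4, 1.1, 7.6]
position: [0.5547, -0.2861, 0.0715]
ft_force: [-2.0, 1.3, 7.2]
```

R holds at about 7.4 N without giving, so it is probably the stiff one. Next is M.

```bash
python3 -m crank '[[0,0,-0.04,0],[0,0,-0.1,0],[0,0,-0.1,0]]'|egrep 'clock|pos|force: \['; python3 go.py 0.555 -0.075 0.11 -18.7
```

```text
clock: 4.58
position: [0.5565, -0.2869, 0.1149]
ft_force: [1.5, -1.0, 0.8]
frac [-0.1981 -0.4913  0.011 ] turn -0.047 yaw -21.5 pos [ 0.5565 -0.2869  0.1149] F [ 1.48 -0.96  0.84] clock 4.5833 tilt [ 0.005  -0.0024 -1.    ]
```

```bash
python3 -m crank '[[-0.194,-0.491,0,-0.05],[-0.194,-0.491,0,-0.05],[-0.194,-0.491,0,-0.05],[-0.194,-0.491,0,-0.05],[-0.194,-0.491,0,-0.05]]'>/dev/null;  python3 -m crank '[[0,0,0,0]]' >/dev/null; python3 go.py 0.555 -0.075 0.08 -18.7
```

```text
frac [0.0068 0.018  0.0773] turn 0.013 yaw -17.9 pos [ 0.5546 -0.0674  0.111 ] F [0.17 0.9  0.45] clock 5.0833 tilt [ 5.0e-04  4.1e-03 -1.0e+00]
```

```bash
cat > wp.py <<'E'
import sys;from h import *
c=imaging.camera('wrist');x,y,z=map(float,sys.argv[1:4])
R=cv2.Rodrigues(np.array(c['rvec'],float))[0];X=R@np.array([x,y,z])+np.array(c['tvec'],float).ravel()
th=np.arctan2(np.hypot(X[0],X[1]),X[2]);k=th/np.hypot(X[0],X[1])
u=c['cx']+c['fx']*X[0]*k;v=c['cy']+c['fy']*X[1]*k
im=c['color'].astype(int);m=((im.min(2)>140)).astype(np.uint8)
n,l,st,ce=cv2.connectedComponentsWithStats(m)
k=[i for i in range(1,n) if st[i,4]>150]
i=min(k,key=lambda i:np.hypot(ce[i][0]-u,ce[i][1]-v));print('exp',round(u),round(v),'blob',ce[i],st[i],'pos',at(c,*ce[i],z,True))
E
python3 -m crank '[[0,0,0,0],[0,0,0,0]]'>/dev/null; python3 wp.py .555 -.075 .056; python3 go.py 0.556 -0.077 0.08 -18.7
```

```text
exp 278 246 blob [275.8241206  243.85728643] [258 227  37  34 995] pos [ 0.55667352 -0.07434577  0.056     ]
frac [ 0.0021 -0.0065  0.0766] turn 0.001 yaw -18.6 pos [ 0.5544 -0.0792  0.1106] F [-0.25 -0.29  0.06] clock 5.3 tilt [-3.e-04 -7.e-04 -1.e+00]
```

```bash
python3 -m crank '[[0.001,-0.012,0.04,0],[0.001,-0.012,0.07,0],[0.001,-0.012,0.086,0],[0.001,-0.012,0.086,0],[0.001,-0.012,0.086,0]]'|egrep 'pos|force: \['; python3 -m crank '[[0,0,0.0025,0],[0,0,0.0025,0],[0,0,0.0025,0]]'|egrep 'pos|force: \['; python3 -m crank '[[0,0,0.0025,0],[0,0,0.0025,0],[0,0,0.0025,0]]'|egrep 'pos|force: \['; python3 -m crank '[[0,0,0.0025,0],[0,0,0.0025,0],[0,0,0.0025,0]]'|egrep 'pos|force: \['
```

```text
position: [0.556, -0.0741, 0.0761]
ft_force: [1.0, -0.1, 0.5]
position: [0.5567, -0.0735, 0.076]
ft_force: [0.5, -0.4, -0.1]
position: [0.5564, -0.0733, 0.0746]
ft_force: [0.6, -0.4, -0.8]
position: [0.5564, -0.0733, 0.0735]
ft_force: [-0.5, -0.5, -0.2]
```

```bash
for i in 1; do python3 -m crank '[[0,0,0.0018,0],[0,0,0.0018,0],[0,0,0.0018,0]]'|egrep 'pos|force: \['; python3 -m crank '[[0,0,0.0018,0],[0,0,0.0018,0],[0,0,0.0018,0]]'|egrep 'pos|force: \['; python3 -m crank '[[0,0,0.0018,0],[0,0,0.0018,0],[0,0,0.0018,0]]'|egrep 'clock|pos|force: \[' ; done
```

```text
position: [0.5565, -0.0733, 0.0729]
ft_force: [-0.5, -0.2, 1.0]
position: [0.5565, -0.0733, 0.0723]
ft_force: [-1.6, -0.2, 2.7]
clock: 7.22
position: [0.5565, -0.0733, 0.0714]
ft_force: [-1.3, 0.1, 2.1]
```

```bash
for i in 1; do python3 -m crank '[[0,0,0.0025,0],[0,0,0.0025,0],[0,0,0.0025,0]]'|egrep 'pos|force: \['; python3 -m crank '[[0,0,0.0025,0],[0,0,0.0025,0],[0,0,0.0025,0]]'|egrep 'pos|force: \['; python3 -m crank '[[0,0,0.0025,0],[0,0,0.0025,0],[0,0,0.0025,0]]'|egrep 'clock|pos|force: \[' ; done
```

```text
position: [0.5565, -0.0734, 0.0702]
ft_force: [0.2, -0.9, 1.3]
position: [0.5562, -0.0733, 0.0691]
ft_force: [0.2, 0.2, 0.0]
clock: 7.97
position: [0.5563, -0.0733, 0.0682]
ft_force: [0.6, -0.3, -0.3]
```

```bash
for i in 1; do python3 -m crank '[[0,0,0.0025,0],[0,0,0.0025,0],[0,0,0.0025,0]]'|egrep 'pos|force: \['; python3 -m crank '[[0,0,0.0025,0],[0,0,0.0025,0],[0,0,0.0025,0]]'|egrep 'pos|force: \['; python3 -m crank '[[0,0,0.0015,0],[0,0,0.0015,0],[0,0,0.0015,0]]'|egrep 'clock|pos|force: \[' ; done
```

```text
position: [0.5564, -0.0733, 0.0673]
ft_force: [-0.0, 0.0, 0.3]
position: [0.5564, -0.0733, 0.0663]
ft_force: [-0.8, -0.3, 0.5]
clock: 8.72
position: [0.5565, -0.0733, 0.0658]
ft_force: [-0.3, -0.4, -0.2]
```

```bash
for i in 1; do python3 -m crank '[[0,0,0.0018,0],[0,0,0.0018,0],[0,0,0.0018,0]]'|egrep 'pos|force: \['; python3 -m crank '[[0,0,0.0015,0],[0,0,0.0015,0],[0,0,0.0015,0]]'|egrep 'clock|pos|force: \[' ; done
```

```text
position: [0.5565, -0.0733, 0.0652]
ft_force: [-0.1, -0.1, 2.5]
clock: 9.22
position: [0.5565, -0.0733, 0.0647]
ft_force: [-1.3, 1.4, 5.0]
```

Solid at the end stop, so M has clicked down. Next is L.

```bash
python3 -m crank '[[0,0,-0.04,0],[0,0,-0.12,0],[0,0,-0.12,0]]'|egrep 'clock|pos|force: \['; python3 go.py 0.508 0.095 0.11 18.7
```

```text
clock: 9.47
position: [0.5589, -0.0734, 0.1171]
ft_force: [3.5, -0.3, 0.8]
frac [-0.2545 -0.3586  0.0167] turn -0.621 yaw -18.5 pos [ 0.5589 -0.0734  0.1171] F [ 3.47 -0.26  0.83] clock 9.4667 tilt [ 6.3e-03 -8.0e-04 -1.0e+00]
```

```bash
python3 -m crank '[[-0.25,-0.357,0,-0.62],[-0.25,-0.357,0,-0.62],[-0.25,-0.357,0,-0.62],[-0.25,-0.357,0,-0.62],[-0.25,-0.357,0,-0.62]]'>/dev/null;  python3 -m crank '[[0,0,0,-0.02],[0,0,0,-0.02],[0,0,0,-0.02]]' >/dev/null; python3 wp.py .508 .095 .056; python3 go.py 0.508 0.095 0.08 18.7
```

```text
exp 279 243 blob [279.09142857 241.4647619 ] [ 261  224   38   36 1050] pos [0.50863298 0.09531986 0.056     ]
frac [ 0.0035 -0.0058  0.0806] turn -0.009 yaw 18.2 pos [0.5074 0.0924 0.1122] F [ 0.29 -0.56  0.92] clock 10.1833 tilt [-0.e+00 -5.e-04 -1.e+00]
```

```bash
python3 -m crank '[[0.004,-0.006,0.04,0],[0.004,-0.006,0.07,0],[0.004,-0.006,0.092,0],[0.004,-0.006,0.092,0],[0.004,-0.006,0.092,0]]'|egrep 'pos|force: \['; python3 -m crank '[[0,0,0.0025,0],[0,0,0.0025,0],[0,0,0.0025,0]]'|egrep 'pos|force: \['; python3 -m crank '[[0,0,0.0018,0],[0,0,0.0018,0],[0,0,0.0018,0]]'|egrep 'pos|force: \['; python3 -m crank '[[0,0,0.0015,0],[0,0,0.0015,0],[0,0,0.0015,0]]'|egrep 'pos|force: \['
```

```text
position: [0.5075, 0.0962, 0.0751]
ft_force: [0.1, -0.4, 0.4]
position: [0.5081, 0.0967, 0.0751]
ft_force: [-0.1, -0.3, -0.1]
position: [0.5078, 0.0966, 0.074]
ft_force: [-0.3, -0.8, 0.1]
position: [0.5078, 0.0967, 0.0733]
ft_force: [-0.3, -0.4, -0.2]
```

```bash
python3 -m crank '[[0,0,0.0018,0],[0,0,0.0018,0],[0,0,0.0018,0]]'|egrep 'pos|force: \['; python3 -m crank '[[0,0,0.0018,0],[0,0,0.0018,0],[0,0,0.0018,0]]'|egrep 'pos|force: \['; python3 -m crank '[[0,0,0.0018,0],[0,0,0.0018,0],[0,0,0.0018,0]]'|egrep 'clock|pos|force: \[' 
```

```text
position: [0.5079, 0.0967, 0.0727]
ft_force: [-0.4, 0.1, 0.9]
position: [0.5078, 0.0967, 0.0719]
ft_force: [-0.6, -0.6, 1.9]
clock: 12.1
position: [0.5078, 0.0966, 0.0711]
ft_force: [-0.2, -0.1, 1.4]
```

```bash
python3 -m crank '[[0,0,0.0025,0],[0,0,0.0025,0],[0,0,0.0025,0]]'|egrep 'pos|force: \['; python3 -m crank '[[0,0,0.0025,0],[0,0,0.0025,0],[0,0,0.0025,0]]'|egrep 'pos|force: \['; python3 -m crank '[[0,0,0.0025,0],[0,0,0.0025,0],[0,0,0.0025,0]]'|egrep 'clock|pos|force: \['; python3 -m crank '[[0,0,0.0025,0],[0,0,0.0025,0],[0,0,0.0025,0]]'|egrep 'clock|pos|force: \[' 
```

```text
position: [0.5077, 0.0967, 0.07]
ft_force: [-0.1, 0.3, 0.5]
position: [0.5076, 0.0966, 0.069]
ft_force: [-0.1, -0.3, -0.5]
clock: 12.85
position: [0.5077, 0.0966, 0.0681]
ft_force: [-0.3, -0.1, -1.2]
clock: 13.1
position: [0.5077, 0.0966, 0.0671]
ft_force: [-0.8, 0.8, 0.6]
```

```bash
python3 -m crank '[[0,0,0.0025,0],[0,0,0.0025,0],[0,0,0.0025,0]]'|egrep 'pos|force: \['; python3 -m crank '[[0,0,0.0018,0],[0,0,0.0018,0],[0,0,0.0018,0]]'|egrep 'pos|force: \['; python3 -m crank '[[0,0,0.0015,0],[0,0,0.0015,0],[0,0,0.0015,0]]'|egrep 'clock|pos|force: \[' 
```

```text
position: [0.5077, 0.0967, 0.0661]
ft_force: [0.4, 0.1, 0.6]
position: [0.5078, 0.0967, 0.0655]
ft_force: [-0.1, 0.1, 1.4]
clock: 13.85
position: [0.5078, 0.0967, 0.065]
ft_force: [-1.4, 0.5, 3.6]
```

L has clicked down as well. Back to R with the gripper part open.

```bash
python3 -m crank '[[0,0,-0.04,0],[0,0,-0.14,0],[0,0,-0.18,0]]'|egrep 'clock|pos|force: \['; python3 go.py 0.556 -0.2865 0.14 -22
```

```text
clock: 14.1
position: [0.5087, 0.0972, 0.14]
ft_force: [1.5, 0.8, 1.6]
frac [-1.922e-01  9.472e-01 -3.000e-04] turn 0.675 yaw 18.5 pos [0.5087 0.0972 0.14  ] F [1.52 0.78 1.64] clock 14.1 tilt [ 2.6e-03  7.0e-04 -1.0e+00]
```

```bash
python3 -m crank '[[-0.19,0.945,0,0.67],[-0.19,0.945,0,0.67],[-0.19,0.945,0,0.67],[-0.19,0.945,0,0.67],[-0.19,0.945,0,0.67]]' 0.65 30 >/dev/null;  python3 go.py 0.556 -0.2865 0.14 -22
```

```text
frac [ 0.1864  0.3981 -0.0075] turn 0.072 yaw -17.7 pos [ 0.5333 -0.1121  0.1369] F [ 0.66 -0.54  0.17] clock 14.5167 tilt [ 3.e-04 -4.e-04 -1.e+00]
```

```bash
python3 -m crank '[[0.187,0.395,0,0.07],[0.187,0.395,0,0.07],[0.187,0.395,0,0.07],[0.187,0.395,0,0.07],[0.187,0.395,0,0.07]]' >/dev/null; python3 -m crank '[[0,0,0,0],[0,0,0,0],[0,0,0,0]]' ; python3 go.py 0.556 -0.2865 0.025 -22; python3 wp.py .556 -.2865 .056;python3 -c "
from h import *
c=cam('wrist','w3.png')"
```

```text
clock: 15.18
position: [0.558, -0.2816, 0.1366]
ee_rot: [0.983, -0.186, -0.0, -0.0]
ft_force: [0.0, -0.6, 0.3]
grip_width: 0.827
grasp_force: 0.0
frac [-2.00e-04  1.34e-02  2.79e-01] turn 0.009 yaw -21.4 pos [ 0.558  -0.2816  0.1366] F [ 0.02 -0.62  0.35] clock 15.1833 tilt [-2.e-04  9.e-04 -1.e+00]
exp 291 230 blob [287.19121447 231.74806202] [271 217  33  31 774] pos [ 0.55537055 -0.28360958  0.056     ]
```

View pics/w3.png

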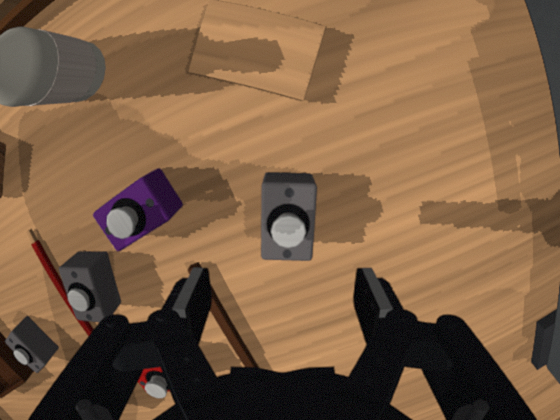

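The wrist view shows catch R aligned with the tool: block (262–316, 172–260), plunger (287,231), fingers straddling it at 205 and 360. Descending.

```bash
python3 -m crank '[[-0.0025,0.01,0.08,0],[-0.0025,0.01,0.16,0],[-0.0025,0.01,0.22,0],[-0.0025,0.01,0.26,0],[-0.0025,0.01,0.278,0]]'|egrep 'pos|force: \['; python3 -m crank '[[0,0,0,0],[0,0,0,0]]'|egrep 'pos|force: \['; python3 go.py 0.5556 -0.285 0.025 -22
```

```text
position: [0.5543, -0.2847, 0.0231]
ft_force: [-0.3, 0.2, -0.1]
position: [0.556, -0.2861, 0.0265]
ft_force: [0.3, -0.2, 0.3]
frac [-0.002  -0.0022  0.0037] turn 0.008 yaw -21.5 pos [ 0.556  -0.2861  0.0265] F [ 0.33 -0.21  0.26] clock 15.8667 tilt [ 8.e-04 -2.e-04 -1.e+00]
```

```bash
python3 -m crank '[[0,0,0.004,0],[0,0,0.004,0],[0,0,0.004,0],[0,0,0.004,0],[0,0,0.004,0]]' -0.4 40; python3 -m crank '[[0,0,0,0],[0,0,0,0],[0,0,0,0]]' -1 40; python3 go.py .5 .26 .18 16
```

```text
clock: 16.28
position: [0.5564, -0.2865, 0.0255]
ee_rot: [0.982, -0.187, 0.001, 0.0]
ft_force: [-1.2, 1.2, 6.3]
grip_width: 0.465
grasp_force: 42.0
clock: 16.53
position: [0.5564, -0.2866, 0.0255]
ee_rot: [0.982, -0.187, 0.001, 0.0]
ft_force: [-1.0, 1.7, 7.2]
grip_width: 0.462
grasp_force: 42.0
frac [-0.6317 -1.2194 -0.3875] turn -0.625 yaw -21.5 pos [ 0.5564 -0.2866  0.0255] F [-0.99  1.68  7.24] clock 16.5333 tilt [ 2.e-03 -6.e-04 -1.e+00]
```

```bash
python3 -m crank '[[0,0,-0.02,0],[0,0,-0.06,0],[0,0,-0.12,0],[0,0,-0.2,0],[0,0,-0.28,0]]'; python3 -m crank '[[0,0,-0.03,0],[0,0,-0.03,0]]'; python3 go.py .518 .26 .15 13.4
```

```text
clock: 16.95
position: [0.5543, -0.2863, 0.1367]
ee_rot: [0.982, -0.187, -0.001, -0.0]
ft_force: [-0.3, 0.1, -4.5]
grip_width: 0.459
grasp_force: 40.9
clock: 17.12
position: [0.5568, -0.2873, 0.1515]
ee_rot: [0.982, -0.187, 0.003, 0.001]
ft_force: [0.5, 0.8, -4.9]
grip_width: 0.463
grasp_force: 41.2
frac [-5.9300e-01 -1.2369e+00 -4.0000e-04] turn -0.583 yaw -21.6 pos [ 0.5568 -0.2873  0.1515] F [ 0.52  0.81 -4.89] clock 17.1167 tilt [ 0.0049 -0.0027 -1.    ]
```

```bash
python3 -m crank '[[-0.03,-0.06,0,-0.04],[-0.07,-0.14,0,-0.08],[-0.11,-0.23,0,-0.14],[-0.15,-0.31,0,-0.2],[-0.19,-0.39,0,-0.26]]'>/dev/null; python3 go.py .518 .26 .15 13.4
```

```text
frac [-0.1486 -0.9187 -0.0103] turn -0.319 yaw -5.7 pos [ 0.5403 -0.1116  0.1455] F [-0.19  0.58 -5.38] clock 17.5333 tilt [-3.3e-03  7.0e-04 -1.0e+00]
```

```bash
python3 -m crank '[[-0.015,-0.09,0,-0.05],[-0.03,-0.18,0,-0.11],[-0.045,-0.27,0,-0.17],[-0.06,-0.36,0,-0.23],[-0.075,-0.45,0,-0.29]]'>/dev/null; python3 go.py .518 .26 .15 13.4
```

```text
frac [ 0.0685 -0.471  -0.0106] turn -0.029 yaw 11.6 pos [0.5291 0.0699 0.1458] F [ 1.38 -0.05 -3.87] clock 17.95 tilt [-3.1e-03 -3.0e-04 -1.0e+00]
```

```bash
python3 -m crank '[[0.013,-0.09,0,-0.02],[0.026,-0.18,0,-0.02],[0.04,-0.28,0,-0.02],[0.055,-0.38,0,-0.02],[0.065,-0.45,0,-0.02]]'>/dev/null; python3 -m crank '[[0,0,0,0],[0,0,0,0],[0,0,0,0]]'>/dev/null; python3 go.py .518 .26 .04 13.4;python3 -c "
from h import *
c=cam('wrist','w4.png')
for p in ((0,0),):
  import pickle;pickle.dump(c,open('w4.pkl','wb'))"
```

```text
frac [ 0.0024 -0.0277  0.2648] turn -0.012 yaw 12.7 pos [0.5198 0.2491 0.1459] F [ 0.5  -0.78 -4.1 ] clock 18.6167 tilt [-0.0028 -0.0016 -1.    ]
```

View pics/w4.png

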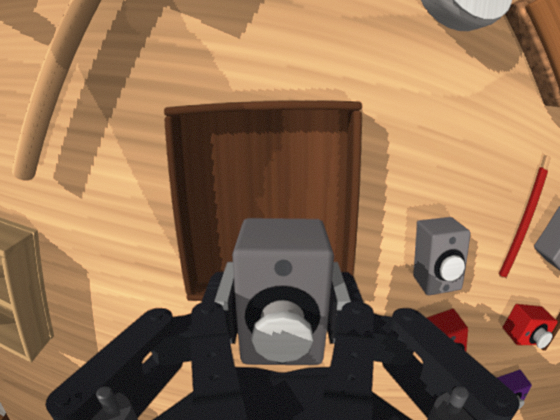

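The wrist view shows the catch held upright with its plunger out. The tray's far rim corners are at (165,110) and (361,103), and its near-left corner is at (187,299).

```bash
python3 - <<'E'
from h import *
import pickle
c=pickle.load(open('w4.pkl','rb'))
P=[at(c,*p,.032,True)[:2] for p in((165,110),(361,103),(187,299))]
print(P,np.linalg.norm(P[0]-P[1]),np.linalg.norm(P[0]-P[2]))
print((P[1]+P[2])/2); d=P[0]-P[1];n=np.array([d[1],-d[0]]);n/=np.linalg.norm(n);print(n,(P[0]+P[1])/2-n*.085)
E
```

```text
[array([0.58137981, 0.35424986]), array([0.61685343, 0.21142069]), array([0.42025356, 0.31606588])] 0.14716843617620604 0.16558891034454773
[0.51855349 0.26374328]
[0.97051495 0.24104091] [0.51662285 0.2623468 ]
```

```bash
python3 -m crank '[[0.004,-0.034,0.03,-0.01],[0.004,-0.034,0.09,-0.01],[0.004,-0.034,0.15,-0.01],[0.004,-0.034,0.2,-0.01],[0.004,-0.034,0.235,-0.01]]'>/dev/null; python3 -m crank '[[0,0,0.015,0],[0,0,0.025,0],[0,0,0.025,0],[0,0,0.025,0]]'; python3 go.py .518 .263 .0325 13.4
```

```text
clock: 19.42
position: [0.5197, 0.264, 0.0449]
ee_rot: [0.993, 0.115, 0.001, -0.0]
ft_force: [-0.7, -0.5, -3.2]
grip_width: 0.457
grasp_force: 41.6
frac [-0.0047  0.0015  0.031 ] turn -0.003 yaw 13.2 pos [0.5197 0.264  0.0449] F [-0.7  -0.48 -3.23] clock 19.4167 tilt [ 1.2e-03  5.0e-04 -1.0e+00]
```

```bash
python3 -m crank '[[0,0,0.006,0],[0,0,0.012,0],[0,0,0.018,0],[0,0,0.022,0],[0,0,0.022,0]]'|egrep 'pos|force: \['; python3 -m crank '[[0,0,0.002,0],[0,0,0.004,0],[0,0,0.004,0],[0,0,0.004,0]]'|egrep 'pos|force: \['; python3 -m crank '[[0,0,0.0015,0],[0,0,0.0015,0],[0,0,0.0015,0]]'|egrep 'pos|force: \['
```

```text
position: [0.5189, 0.2637, 0.0349]
ft_force: [-0.2, -0.2, -4.9]
position: [0.5191, 0.2638, 0.0336]
ft_force: [0.1, 0.0, -4.4]
position: [0.5191, 0.2638, 0.033]
ft_force: [-0.3, 0.6, -4.6]
```

```bash
python3 -m crank '[[0,0,0.0012,0],[0,0,0.0012,0],[0,0,0.0012,0]]'|egrep 'pos|force: \['; python3 -m crank '[[0,0,0.0012,0],[0,0,0.0012,0],[0,0,0.0012,0]]'|egrep 'pos|force: \['
```

```text
position: [0.5192, 0.2638, 0.0326]
ft_force: [1.3, 0.8, -4.2]
position: [0.5191, 0.2638, 0.0325]
ft_force: [-3.5, -1.8, 3.0]
```

The foot has touched the floor; release gently.

```bash
python3 -m crank '[[0,0,0,0],[0,0,0,0],[0,0,0,0],[0,0,0,0],[0,0,0,0]]' 0.4 20; python3 -m crank '[[0,0,-0.02,0],[0,0,-0.06,0],[0,0,-0.14,0],[0,0,-0.24,0],[0,0,-0.34,0]]' ; python3 -m crank '[[-0.2,0,-0.1,0],[-0.2,0,-0.1,0],[-0.2,0,-0.1,0],[-0.2,0,-0.1,0]]' | egrep 'clock|pos'; python3 - <<'E'
from h import *
a=cam('scene');b=cam('top')
im=np.hstack([cv2.resize(a['color'][150:370,110:380],(400,326)),cv2.resize(b['color'][150:330,160:470],(400,326),interpolation=cv2.INTER_CUBIC)])
cv2.imwrite('pics/end.png',im[:,:,::-1])
E
```

```text
clock: 21.33
position: [0.5192, 0.2638, 0.0321]
ee_rot: [0.993, 0.115, 0.0, -0.0]
ft_force: [-0.0, -0.0, 0.8]
grip_width: 0.703
grasp_force: 0.0
clock: 21.75
position: [0.5184, 0.2637, 0.1697]
ee_rot: [0.993, 0.116, -0.001, 0.0]
ft_force: [2.1, -0.3, -1.0]
grip_width: 0.699
grasp_force: 0.0
clock: 22.08
position: [0.4404, 0.2458, 0.2104]
```

View pics/end.png

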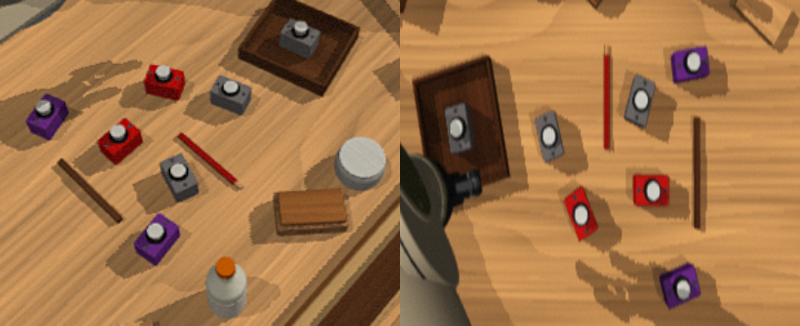

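The final view shows the stiff catch upright in the tray at (300,35), its plunger out. L at (231,92) and M at (178,175) are visibly lower and in place, and everything else is undisturbed.

```bash
python3 -m crank '[[0,0,0,0],[0,0,0,0],[0,0,0,0]]' | egrep 'clock|force'; python3 -c "
from workcell import manip
print(manip.hand_in())"
```

```text
clock: 22.43
ft_force: [-0.1, 0.7, -0.5]
grasp_force: 0.0
the job is handed in; nothing more can be done
None
```

The job is handed in at 22 s: the two easy catches are clicked down where they stood, and the stiff one (it held at about 7.5 N) stands upright in the tray with its plunger out and nothing else disturbed.

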